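# Rock a glued-up chopping board on the surface plate

## Robot

A 7-joint arm with a two-finger parallel gripper is mounted at the origin on the work surface. World frame = base frame: x ahead of the robot, y to its left, z up, the work surface at z = 0. Lengths are in m, angles in rad, forces in N, time in s.
With the tool pointing down it reaches from about 0.4 to 0.85 m from the base axis. Payload 10.4 kg.
Tool frame: the origin (TCP) lies between the finger pads; the fingertips stand 22 mm ahead of it and the grasp point (between the pads) lies 3 mm ahead of it; z points along the fingers, y is the line along which they close (so a half turn about z gives the same grasp; the last joint's range is limited). The gripper opens to 85 mm and grips with 20 to 120 N. Pads are 22 mm wide; open, the fingers measure 114 mm over their backs; the gripper's body (76 mm by 85 mm) begins 54 mm behind the grasp point. The pads swing forward as they close: fully open they stand 13 mm farther back than shut.
Start: joints at [-1.263, 0.332, -0.065, 1.46, 0.022, 1.35, -0.088], TCP at [0.203, 0.591, 0.253] pointing down, gripper open.
Joint ranges: [-2.6, 2.6], [-0.5, 2.12], [-1.47, 1.34], [0.16, 2.42], [-1.27, 4.41], [0.06, 2.06], [-2.6, 2.6]. Speed limits (rad/s): [2.22, 2.22, 2.79, 2.79, 3.14, 3.14, 3.14].

## Interface

Orientations are given as a unit quaternion [x, y, z, w].
In Python, from workcell import manip, camera, ticket, boxes_of, outline_of gives the robot as it stands.
- The arm moves only by the tool carry_out, never from a script. Its argument "deltas" is a list of rows, each a list of 5 numbers: the shift along the tool's x, y, z as a fraction of full scale, then the turn about the tool's z as a fraction of full scale, then the opening, from -1 (shut) to 1 (fully open), so that 0 is half open. In form: [[tx, ty, tz, spin, gripper], ...]. A call has 1 to 20 rows; each row is the pose to reach, as a shift and turn from the pose commanded when the call began, along the tool's axes at that moment; what a row does not reach only later rows make up. Full scale, the value 1, is 150 mm for a shift and 30 degrees for a turn. A row lasts 1/8 s, in which the tool goes at most 62.5 mm and 10.7 degrees, less where a joint would pass 70% of its speed; a pose out of reach is approached as far as the arm can. A call with a number of a shift or a turn outside -1 to 1 is refused whole. A call with a gripper value outside its range is refused whole. The fingers move at their own pace and stop on an object; "force" is the grip in N (left out, the last holds). Time passes only in rows, so rows that repeat a pose let the fingers close. It gives the time, the measured TCP pose, the force, the opening and the grip force at its end, in the units of the state.
- manip.get_obs(): the state, without advancing time (a new reading comes with each control period).
- camera(name): name is "side" or "top"; returns a dict with "img" (384x512x3 uint8, red, green, blue), "depth" (384x512 float32, m along the optical axis (not along the pixel's ray), 0 where there is no reading), "vertical_fov" (degrees; the focal length in pixels is half the picture's height over the tangent of half this angle, whatever the lens; pixels are square), "cx", "cy" (the principal point, pixels), "R" (3x3) and "t" (3): a world point X has camera coordinates R X + t. Camera axes: x right, y down, z forward; pixel columns grow to the right and rows downward; lengths in m; the calibration is good to about 2 mm. A picture is of the moment at which its call begins.
- ticket.hand_in(): hands the job in; it is judged then, once.
Trained networks look in a picture, given as the dict that the camera call returned (one of the last four; its "shot" number tells which), for a name from the list of things; names that differ only in an ending like _2 or _b are one class to them, and where a whole thing is asked for, a point or a joint stands for the part that bears it (a point fixed in the world has none). Each returns a list of dicts, best first, with "conf" (0 to 1); they miss things now and then, are a little off and sometimes report something else, mostly with a low value. They report only what shows in the picture. A call takes as long as a camera call.
- boxes_of(query, picture): "position" ([x, y, z] in m, in world coordinates, good to about 4 mm: the middle of the surface that is visible of it).
- outline_of(query, picture): "region" (384x512 bool, what is visible of it).
The state is a dict: "clock": time; "joint_pos": joint angles; "joint_velocities": joint speeds; "tau": joint torques, N m; "position": TCP position; "ee_rot": TCP orientation; "ft_force": force on the tool from outside, world axes, zero at the start; "torque": the same for the moment, N m; "grip_width": opening from 0.0 (shut) to 1.0 (fully open); "grasp_force": force on a finger pad.
Only numpy, scipy, OpenCV 4.12 (cv2) and the standard library are available. Lean on these libraries where they do the work, as an engineer would, in place of code of your own. Each camera call takes 0.05 s, during which the arm holds its last target. There are 200 camera calls.

## Task

Three students' chopping boards lie on the granite surface plate, and the oblong one was glued up crooked, so one of its ends stands off the plate. Test it for warp: push its raised end down until that half lies on the plate and the other end comes up, then push the other end down again so that the board rests as it did at first. Leave it in its place on the plate, and do not shift the square or the round board.

Things in the scene. Friction and masses are not known exactly. Their poses are not given: they have to be found in the camera images.
- oblong_board: Oblong chopping board of light and dark wood strips, loose, 0.15 to 0.31 kg, 170 x 65 x 25 mm: two flat 85 mm halves glued at 10 degrees, the underside a very shallow V. Origin: middle of the glue line, on the underside; it stays on the plate's top as the board rocks. Own x along the length, z up and square to the -x half, which lies flat at the start; rocked over, z leans 10 degrees.
- raised_end (a point): Point on the top face of the half on the board's +x side, 65 mm from the glue line, in mid-width. This half slopes up at the start (its end 15 mm off the plate); pushed down flat, the point is 25 mm above the plate. Under 1 N here rocks the board over, and it then stays on the half it was put on.
- low_end (a point): The same point on the half on the -x side, 65 mm from the glue line, in mid-width: 25 mm above the plate while that half lies flat, about 36 mm once the board is rocked over.
- surface_plate: Dark grey granite surface plate, fixed, 420 mm (own x) by 640 mm (own y), 70 mm high. Origin: centre of its underside, on the bench; its flat top, on which the boards lie, is at own z = 70 mm.
- square_board: Flat square chopping board of light and dark strips, loose, 110 x 110 x 25 mm, lying on the plate: a bystander to be left in place. Origin: centre of its underside.
- round_board: Flat round chopping board of light wood with a thin dark ring inlaid, loose, 116 mm across, 25 mm thick, lying on the plate: a bystander to be left in place. Origin: centre of its underside.

How it is judged:
By the outcome, as a careful person would: the job done as asked, in the order asked, and still so for the second after the job is handed in, with the robot touching nothing.
It also fails if it takes over 32 s, if anything falls off the work surface, if the arm or the gripper's body presses on something with over 40 N, if the wrist force passes 120 N, or if a joint passes its speed limit or range.

## Working session

There is one attempt and no reset: what is moved stays moved. The work goes in short steps, Python scripts to look and compute and a tool call to move; the robot and the scene stay as the last step left them, time stands still between calls to the robot, and variables do not carry over. Pictures are saved under pics/ and viewed, at most 10 in all, crops included, and the job is handed in when it is done.

Besides the shell and the picture viewer there is one more tool, called after "Call:" as name(argument=value, ...), one argument or row to a line, values as JSON. carry_out: Moves the arm, as the interface text tells. Its arguments: {"type":"object","properties":{"deltas":{"type":"array","items":{"type":"array","items":{"type":"number"}}},"force":{"type":"number"}},"required":["deltas"]}

```bash
mkdir -p pics
cat > h.py <<'E'
import numpy as np, cv2
from workcell import manip, camera, ticket, boxes_of, outline_of
def cloud(c):
    h,w=c["depth"].shape; f=h/2/np.tan(np.radians(c["vertical_fov"])/2)
    v,u=np.mgrid[:h,:w]; d=c["depth"]
    P=np.stack([(u-c["cx"])*d/f,(v-c["cy"])*d/f,d],-1)
    return (P-c["t"])@c["R"]
E
python3 - <<'E'
from h import *
s=manip.get_obs(); print({k:np.round(s[k],3) for k in("clock","position","ee_rot","grip_width","ft_force")})
ims=[]
for n in("top","side"):
    c=camera(n); ims.append(c["img"]); X=cloud(c)
    for q in("oblong_board","raised_end","low_end","square_board","round_board","surface_plate"):
        for r in boxes_of(q,c)[:2]: print(n,q,np.round(r["position"],3),round(r["conf"],2))
    o=outline_of("oblong_board",c)
    if o:
        m=o[0]["region"]&(c["depth"]>0); P=X[m]; print(m.sum(),o[0]["conf"])
        P=P[P[:,2]>.085]; r=cv2.minAreaRect((P[:,:2]*1000).astype(np.float32)); print("rect",r)
        m0=P.mean(0); a=np.linalg.svd(P[:,:2]-m0[:2],full_matrices=0)[2][0]; t=(P-m0)[:,:2]@a
        print("axis",a,m0)
        for lo in np.arange(-.1,.1,.01):
            k=(t>=lo)&(t<lo+.01)
            if k.sum()>5: print(round(lo,2),k.sum(),np.round(np.median(P[k],0),4))
cv2.imwrite("pics/a.png",cv2.resize(np.vstack(ims)[:,:,::-1],None,fx=.78,fy=.78))
E
```

```text
{'clock': np.float64(0.0), 'position': array([0.203, 0.591, 0.253]), 'ee_rot': array([ 0.165,  0.986, -0.001, -0.   ]), 'grip_width': np.float64(1.001), 'ft_force': array([0.129, 0.027, 0.004])}
top oblong_board [ 0.494 -0.238  0.097] 0.97
top raised_end [ 0.493 -0.235  0.096] 0.87
top square_board [ 0.522 -0.04   0.093] 0.77
top round_board [0.537 0.159 0.092] 0.59
top surface_plate [ 0.48  -0.027  0.071] 0.71
3525 0.84
rect ((495.0552673339844, -241.70089721679688), (66.70802307128906, 168.5917205810547), 77.15245819091797)
axis [-0.97300878  0.23076811] [ 0.49256904 -0.23898319  0.09925969]
-0.09 126 [ 0.5733 -0.2592  0.096 ]
-0.08 191 [ 0.5655 -0.2572  0.0959]
-0.07 191 [ 0.556  -0.2529  0.0958]
-0.06 190 [ 0.5465 -0.2509  0.0956]
-0.05 188 [ 0.5369 -0.249   0.096 ]
-0.04 190 [ 0.5261 -0.2468  0.0959]
-0.03 191 [ 0.5168 -0.245   0.096 ]
-0.02 196 [ 0.5073 -0.2425  0.0957]
-0.01 193 [ 0.4978 -0.2401  0.096 ]
-0.0 198 [ 0.4869 -0.2388  0.0976]
0.01 203 [ 0.4776 -0.2351  0.099 ]
0.02 204 [ 0.4683 -0.2337  0.101 ]
0.03 207 [ 0.4591 -0.2303  0.1027]
0.04 216 [ 0.4486 -0.2284  0.1043]

[... 553 characters left out ...]
3711)
axis [-0.96981384  0.2438465 ] [ 0.48725369 -0.23317058  0.09815291]
-0.1 22 [ 0.5767 -0.2529  0.0962]
-0.09 88 [ 0.5701 -0.2558  0.0962]
-0.08 86 [ 0.56   -0.251   0.0966]
-0.07 90 [ 0.5509 -0.2468  0.0963]
-0.06 87 [ 0.541  -0.2461  0.0964]
-0.05 97 [ 0.5318 -0.2412  0.0958]
-0.04 92 [ 0.5216 -0.2405  0.0959]
-0.03 92 [ 0.5114 -0.2386  0.0959]
-0.02 90 [ 0.5016 -0.2358  0.0956]
-0.01 92 [ 0.4917 -0.2363  0.0966]
-0.0 91 [ 0.4827 -0.2317  0.0979]
0.01 95 [ 0.4734 -0.2257  0.0996]
0.02 103 [ 0.4633 -0.2233  0.1011]
0.03 98 [ 0.4539 -0.2207  0.1029]
0.04 109 [ 0.4446 -0.2193  0.1047]
0.05 108 [ 0.4354 -0.2125  0.1064]
0.06 114 [ 0.4256 -0.2102  0.1076]
0.07 165 [ 0.4154 -0.2177  0.0983]
```

View pics/a.png

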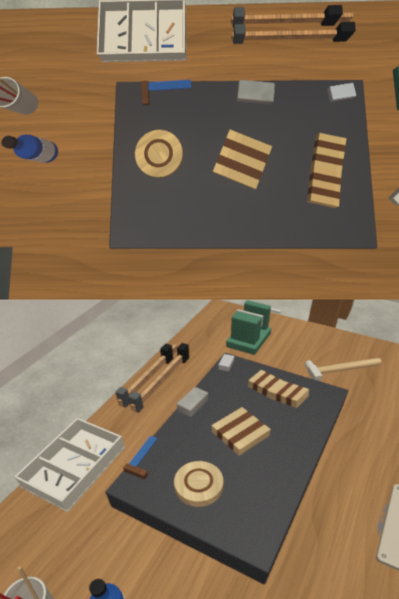

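The top view shows the oblong board at about (327,170) in the composite, lying along world x. Its raised end is nearest the robot (lower in the picture), and the square (243,158) and round (158,153) boards are well clear. Heights match: 95 mm on the flat half, rising to 109 mm. The glue line is near (0.495, -0.241), raised_end near (0.432, -0.2265) and low_end near (0.5585, -0.2555). I'll bring the shut gripper over.

Call:
carry_out(
  deltas=[
    [-0.35,-0.35,0,0,-1],
    [-0.7,-0.7,0,0,-1],
    [-1,-1,0,0,-1],
    [-1,-1,0,0,-1],
  ],
)

```text
clock: 1.3
position: [0.2982, 0.3973, 0.2537]
ee_rot: [0.167, 0.986, 0.0, 0.0]
ft_force: [-0.7, 1.5, 0.2]
grip_width: 0.142
grasp_force: 0.0
```

Call:
carry_out(
  deltas=[
    [-0.35,-0.35,0,0,-1],
    [-0.7,-0.7,0,0,-1],
    [-1,-1,0,0,-1],
    [-1,-1,0,0,-1],
  ],
)

```text
clock: 1.8
position: [0.3907, 0.2066, 0.2537]
ee_rot: [0.167, 0.986, 0.0, 0.0]
ft_force: [0.1, 0.9, 0.4]
grip_width: 0.0
grasp_force: 0.0
```

Call:
carry_out(
  deltas=[
    [-0.35,-0.35,0,0,-1],
    [-0.7,-0.7,0,0,-1],
    [-1,-1,0,0,-1],
    [-1,-1,0,0,-1],
  ],
)

```text
clock: 2.3
position: [0.4833, 0.0156, 0.2537]
ee_rot: [0.167, 0.986, -0.0, 0.001]
ft_force: [0.5, 0.5, -0.7]
grip_width: -0.001
grasp_force: 0.0
```

Call:
carry_out(
  deltas=[
    [0,-0.35,0,0,-1],
    [0,-0.7,0,0,-1],
    [0,-1,0,0,-1],
    [0,-1,0,0,-1],
    [0,-1,0,0,-1],
  ],
)

```text
clock: 2.92
position: [0.4339, -0.1219, 0.2534]
ee_rot: [0.164, 0.986, 0.0, 0.0]
ft_force: [-0.1, 0.6, -0.7]
grip_width: -0.003
grasp_force: 0.0
```

Call:
carry_out(
  deltas=[
    [-0.1,-0.3,0,0,-1],
    [-0.21,-0.66,0.1,0,-1],
    [-0.21,-0.66,0.4,0,-1],
    [-0.21,-0.66,0.7,0,-1],
    [-0.21,-0.66,0.7,0,-1],
    [-0.21,-0.66,0.7,0,-1],
  ],
)

```text
clock: 3.68
position: [0.4324, -0.2261, 0.1497]
ee_rot: [0.164, 0.986, -0.0, 0.001]
ft_force: [0.1, -0.4, 0.3]
grip_width: -0.002
grasp_force: 0.0
```

Call:
carry_out(
  deltas=[
    [0,0,0.07,0,-1],
    [0,0,0.1,0,-1],
    [0,0,0.13,0,-1],
    [0,0,0.15,0,-1],
    [0,0,0.17,0,-1],
    [0,0,0.19,0,-1],
    [0,0,0.2,0,-1],
    [0,0,0.21,0,-1],
    [0,0,0.21,0,-1],
  ],
)

```text
clock: 4.8
position: [0.4314, -0.2264, 0.1171]
ee_rot: [0.165, 0.986, 0.0, -0.0]
ft_force: [-3.0, 2.0, 7.0]
grip_width: 0.005
grasp_force: 3.3
```

```bash
cat > m.py <<'E'
from h import *
s=manip.get_obs(); print(s["clock"],np.round(s["position"],4),np.round(s["ft_force"],2))
for n in("top","side"):
    c=camera(n); X=cloud(c)
    a=np.array([-.974,.226]); b=np.array([.226,.974]); d=X[...,:2]-[.495,-.241]; t=d@a; w=d@b
    ok=(c["depth"]>0)&(abs(w)<.025)&(X[...,2]<.125)&(X[...,2]>.08)
    print(n,[(round(1000*lo),round(float(np.median(X[...,2][k])),4)) for lo in np.arange(-.09,.09,.02) if (k:=ok&(t>=lo)&(t<lo+.02)).sum()>5])
    for q in("oblong_board","square_board","round_board"):
        o=outline_of(q,c)
        if o:
            P=X[o[0]["region"]&(c["depth"]>0)]; P=P[(P[:,2]>.088)&(P[:,2]<.125)]; print(q,[np.round(v,1) for v in cv2.minAreaRect((P[:,:2]*1000).astype(np.float32))])
E
python3 m.py
```

```text
4.8 [ 0.4314 -0.2264  0.1171] [-3.    1.99  7.04]
top [(-90, 0.1094), (-70, 0.107), (-50, 0.1035), (-30, 0.1), (-10, 0.0965), (10, 0.0959), (30, 0.0958), (70, 0.096)]
oblong_board [array([ 492.3, -241.2]), array([ 66.2, 166.2]), np.float64(77.0)]
square_board [array([524.4, -41.3]), array([110.1, 110.5]), np.float64(66.9)]
round_board [array([541.3, 161. ]), array([115. , 114.1]), np.float64(75.5)]
side [(-90, 0.1096), (-70, 0.1072), (-50, 0.1035), (-30, 0.0999), (-10, 0.097), (10, 0.0959), (30, 0.0957), (50, 0.0971), (70, 0.0961)]
oblong_board [array([ 490.2, -239.4]), array([ 71. , 165.8]), np.float64(76.3)]
square_board [array([523.1, -40.6]), array([113.5, 112.2]), np.float64(66.9)]
round_board [array([540.6, 162.7]), array([113.8, 115.5]), np.float64(42.3)]
```

The board has rocked over: the +x half reads flat at 96 mm and the -x end is up at 109 mm. Next I lift straight off and go to the other end.

Call:
carry_out(
  deltas=[
    [0,0,0,0,-1],
    [0,0,-0.1,0,-1],
    [0,0,-0.3,0,-1],
    [0,0,-0.3,0,-1],
    [-0.3,0.03,-0.3,0,-1],
    [-0.6,0.06,-0.3,0,-1],
    [-0.86,0.09,-0.3,0,-1],
    [-0.86,0.09,-0.3,0,-1],
    [-0.86,0.09,-0.3,0,-1],
    [-0.86,0.09,-0.3,0,-1],
  ],
)

```text
clock: 6.45
position: [0.5569, -0.2555, 0.1621]
ee_rot: [0.165, 0.986, 0.0, 0.0]
ft_force: [0.1, 0.0, -0.5]
grip_width: -0.005
grasp_force: 0.0
```

```bash
python3 m.py
```

```text
6.45 [ 0.5569 -0.2555  0.1621] [ 0.08  0.03 -0.53]
top [(-90, 0.109), (-70, 0.1061), (-50, 0.103), (-30, 0.0997), (-10, 0.0966), (10, 0.096), (30, 0.096), (50, 0.0964), (70, 0.0964)]
oblong_board [array([ 492.5, -241.1]), array([ 66.7, 166.4]), np.float64(76.8)]
square_board [array([524.3, -41.2]), array([110.1, 110.2]), np.float64(66.8)]
round_board [array([540.5, 161.6]), array([114.3, 111.7]), np.float64(50.2)]
side [(-90, 0.1088), (-70, 0.1064), (-50, 0.1031), (-30, 0.0997), (-10, 0.0968), (10, 0.0961), (30, 0.0964), (50, 0.0963), (70, 0.0956)]
oblong_board [array([ 491. , -240.2]), array([ 71.2, 167. ]), np.float64(76.3)]
round_board [array([540.3, 162.9]), array([114.1, 115.6]), np.float64(54.1)]
```

It stays rocked with nothing touching it. Now I push the other end down.

Call:
carry_out(
  deltas=[
    [0,0,0.1,0,-1],
    [0,0,0.17,0,-1],
    [0,0,0.2,0,-1],
    [0,0,0.22,0,-1],
    [0,0,0.24,0,-1],
    [0,0,0.26,0,-1],
    [0,0,0.28,0,-1],
    [0,0,0.295,0,-1],
    [0,0,0.3,0,-1],
    [0,0,0.3,0,-1],
  ],
)

```text
clock: 8.1
position: [0.5577, -0.2555, 0.1172]
ee_rot: [0.165, 0.986, 0.0, 0.0]
ft_force: [-0.8, 1.4, 4.0]
grip_width: -0.003
grasp_force: 2.5
```

```bash
python3 m.py
```

```text
8.1 [ 0.5577 -0.2555  0.1172] [-0.8   1.45  4.03]
top [(-90, 0.0954), (-70, 0.0964), (-50, 0.0959), (-30, 0.0959), (-10, 0.0963), (10, 0.0996), (30, 0.1033), (50, 0.1068), (70, 0.1088)]
oblong_board [array([ 494.1, -241.5]), array([ 66.4, 166.9]), np.float64(76.9)]
round_board [array([541. , 160.9]), array([114.5, 114.3]), np.float64(69.1)]
side [(-90, 0.0954), (-70, 0.1031), (-50, 0.0959), (-30, 0.0962), (-10, 0.0962), (10, 0.0995), (30, 0.1031), (50, 0.1068), (70, 0.1061)]
oblong_board [array([ 493. , -240.7]), array([ 72.2, 167.7]), np.float64(76.3)]
square_board [array([523.3, -39.8]), array([113.1, 112.3]), np.float64(66.6)]
round_board [array([539.3, 163.3]), array([113.9, 113.5]), np.float64(73.3)]
```

Call:
carry_out(
  deltas=[
    [0,0,-0.1,0,-1],
    [0,0,-0.35,0,-1],
    [0,0,-0.7,0,-1],
    [0,0,-0.8,0,-1],
    [0,0,-0.8,0,-1],
    [0,0,-0.8,0,-1],
  ],
)

```text
clock: 9.25
position: [0.5573, -0.255, 0.2354]
ee_rot: [0.165, 0.986, 0.0, -0.001]
ft_force: [-0.5, 0.2, -0.6]
grip_width: 0.002
grasp_force: 0.0
```

```bash
python3 m.py && python3 -c "
from h import *
c=camera('side');cv2.imwrite('pics/b.png',c['img'][:,:,::-1])"
```

```text
9.25 [ 0.5573 -0.255   0.2354] [-0.49  0.24 -0.57]
top [(-90, 0.0961), (-70, 0.0959), (-50, 0.0959), (-30, 0.096), (-10, 0.0964), (10, 0.0997), (30, 0.1032), (50, 0.1068), (70, 0.1085)]
oblong_board [array([ 495.1, -241.7]), array([ 66.3, 168.3]), np.float64(76.8)]
square_board [array([524.4, -41.3]), array([110.2, 110.4]), np.float64(66.9)]
round_board [array([541.1, 161.7]), array([114.2, 114.6]), np.float64(89.2)]
side [(-90, 0.0962), (-70, 0.0964), (-50, 0.0961), (-30, 0.0962), (-10, 0.0963), (10, 0.0996), (30, 0.1031), (50, 0.1064), (70, 0.1063)]
oblong_board [array([ 494.1, -240.1]), array([ 72.3, 170.7]), np.float64(76.5)]
square_board [array([523.5, -40.3]), array([113.3, 113. ]), np.float64(66.9)]
round_board [array([540.1, 163.2]), array([114.1, 114.9]), np.float64(52.6)]
```

View pics/b.png

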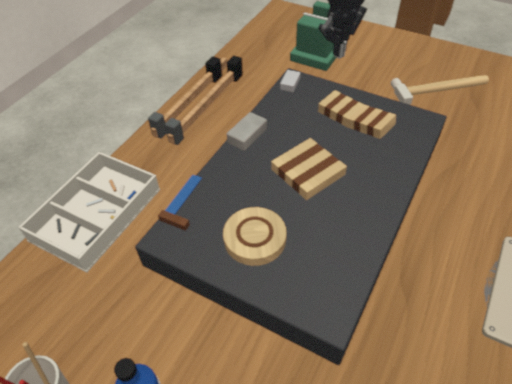

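The picture shows the gripper clear at (345,20). The oblong board at (357,114) is back on its first half and in place (495, -241.7 mm, as at the start), and the other boards are unmoved.

```bash
python3 -c "
from h import *
print(ticket.hand_in())"
```

```text
the job is handed in; nothing more can be done
None
```

I rocked the oblong board over and back again; it rests in its place as at first, the square and round boards are unmoved, and I handed the job in at about 9.5 s (the verdict was not shown).

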